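# Sort a mixed house-clearance lot into the cutlery tray and the tool tray

## Task

Sort this mixed lot by kind into the two trays under the glass shelf: all the cutlery flat in the green-lined wooden tray, all the hand tools flat in the orange plastic tray. A soup spoon and a pair of pliers are still out on the marble, and the yellow screwdriver was put in with the cutlery by mistake; the fork and the spanner are already where they belong and must end there. Lay things in, do not drop or throw them, do not knock the shelf, and leave the glassware and the drill-bit case where they are.

Things in the scene. Friction and masses are not known exactly. Their poses are not given: they have to be found in the camera images.
- riser: Display riser, fixed: a clear glass shelf 285 deep (x, from -155 to +130) x 600 wide (y) x 8 thick, underside 290 above the table, on four steel posts of 14 diameter with feet of 36 diameter at x -70 and +105, y +-275. Origin: on the table between the posts; x points from the front edge (robot side) to the back, z up. The shelf covers the trays except about the front 40 of each; two candlesticks stand on it.
- shelf_edge (a point): Middle of the shelf's front lower edge, the edge nearest the robot, 290 above the table; the edge runs along the riser's y axis. Anything going deeper than this into the trays has to come in sloping from the robot's side.
- cutlery_tray: Dark wooden tray lined with green baize, open on top, fixed: outside 246 (x) x 192 (y) x 40 high, walls 8, floor 6, inside 230 x 176. Origin: centre of its underside on the table; x from its front (robot side) to its back, y left seen from the robot, z up. Left or right of the tool tray, 8 away. At the start the fork lies along its +y wall and the screwdriver near its middle.
- tool_tray: Orange plastic tray with black rubber floor, same sizes and axes as the cutlery tray, fixed. At the start the spanner lies along its +y wall; the rest is free.
- spoon: Steel soup spoon, cream handle, 179 long, flat on the table in front of the riser, left or right, handle to the robot, up to 25 deg askew. Origin: mid-length, on the centre line, 6 above its support; x to the bowl, z up. Handle 18 wide x 12 high, x -90 to +5; bowl 45 dia x 9 high at x +67. Balances near x -10 to -20: hold the handle there. 55 to 115 g; a grip of 20 to 30 N holds it.
- pliers: Pliers, dark steel, blue grips, 165 long, flat, shut, rigid, on the table on the spoon's other side, grips to the robot, up to 25 deg askew. Origin: mid-length, on the centre line, 6 above their support; x to the jaws, z up. Flat-sided head 28 wide x 12 high, x +12 to +50: hold at x +25. Jaws 17 wide to +82; grips 12 thick, 52 over both at most. 125 to 255 g; a grip of 20 to 30 N holds them.
- screwdriver: Screwdriver, 190 long: yellow square handle 26 x 26, x -95 to -7, black collar to +5, steel shaft 7 dia, tip at +95. Lies level on its handle in the cutlery tray, handle to the robot, but under the shelf. Origin: mid-length on its axis, 13 above its support; x to the tip. Balances near x -25: hold the handle near x -32. 80 to 170 g; a grip of 20 to 30 N holds it.
- fork: Cream-handled table fork, 181 long, 24 wide, 12 high, lying in the cutlery tray along its +y wall (centre line about 62 from the tray's middle). Origin: middle of its length, 6 above what it lies on; x towards the tines. About 70 g.
- spanner: Steel combination spanner, 163 long, 29 wide, 10 high, lying in the tool tray along its +y wall (centre line about 62 from the tray's middle). Origin: middle of its shaft, 5 above what it lies on; x towards the open jaw. About 120 g.
- bit_case: Drill-bit case, grey and orange, 100 x 85 x 24 high, lying on the table among the things: leave it. Origin: centre of its underside; x along its 100.
- candlestick1: Cut-glass candlestick, 150 tall, foot 80 diameter, standing on the glass shelf about 160 behind its front edge: leave it. Origin: centre of its foot.
- candlestick2: The other candlestick, the same.
- decanter: Cut-glass scent decanter with a ball stopper, 144 tall, 104 diameter, standing on the table to the right of the riser: leave it. Origin: centre of its underside.
Not all that is in view belongs to the job. Leave any blue or red look-alike of the spanner alone.

How it is judged:
At the end, for the whole second after the job is handed in: Spoon and fork lie in the cutlery tray, pliers, screwdriver and spanner in the tool tray: each one's origin within 40 mm of the tray's middle lengthwise (x), within 85 mm across (y), 0 to 45 mm above the tray's underside, lying within about 15 degrees of level, and at rest (under 0.03 m/s) (x of spoon in the frame of cutlery_tray between -0.04 and 0.04 m and y of spoon in the frame of cutlery_tray between -0.085 and 0.085 m and z of spoon in the frame of cutlery_tray between 0 and 0.045 m and angle between spoon's own x axis and vertical between 1.3 and 1.84 rad and linear speed of each of spoon, fork, pliers, screwdriver, spanner below 0.03 m/s and x of fork in the frame of cutlery_tray between -0.04 and 0.04 m and y of fork in the frame of cutlery_tray between -0.085 and 0.085 m and z of fork in the frame of cutlery_tray between 0 and 0.045 m and angle between fork's own x axis and vertical between 1.3 and 1.84 rad and x of pliers in the frame of tool_tray between -0.04 and 0.04 m and y of pliers in the frame of tool_tray between -0.085 and 0.085 m and z of pliers in the frame of tool_tray between 0 and 0.045 m and angle between pliers's own x axis and vertical between 1.3 and 1.84 rad and x of screwdriver in the frame of tool_tray between -0.04 and 0.04 m and y of screwdriver in the frame of tool_tray between -0.085 and 0.085 m and z of screwdriver in the frame of tool_tray between 0 and 0.045 m and angle between screwdriver's own x axis and vertical between 1.3 and 1.84 rad and x of spanner in the frame of tool_tray between -0.04 and 0.04 m and y of spanner in the frame of tool_tray between -0.085 and 0.085 m and z of spanner in the frame of tool_tray between 0 and 0.045 m and angle between spanner's own x axis and vertical between 1.3 and 1.84 rad); the robot touches nothing.
It fails at once if the arm or gripper knocks the glass riser (over 10 N) (contact force between any of the arm, the fingers and riser above 10 N).
It fails at once if a candlestick or the decanter is moved more than 20 mm (distance of any of candlestick1, candlestick2, decanter from where it was at the start of the episode above 0.02 m).
It fails at once if the drill-bit case is moved more than 30 mm (distance of bit_case from where it was at the start of the episode above 0.03 m).
It fails at once if an item falls or flies free of the fingers faster than 1.2 m/s (a drop of about 7 cm) ((linear speed of spoon above 1.2 m/s and contact force between spoon and the fingers below 0.1 N) or (linear speed of fork above 1.2 m/s and contact force between fork and the fingers below 0.1 N) or (linear speed of pliers above 1.2 m/s and contact force between pliers and the fingers below 0.1 N) or (linear speed of screwdriver above 1.2 m/s and contact force between screwdriver and the fingers below 0.1 N) or (linear speed of spanner above 1.2 m/s and contact force between spanner and the fingers below 0.1 N)).
It also fails if it takes over 72 s, if anything falls off the work surface, if the arm or the gripper's body presses on something with over 40 N, if the wrist force passes 120 N, or if a joint passes its speed limit or range.

## Robot

A 7-joint arm with a two-finger parallel gripper is mounted at the origin on the work surface. World frame = base frame: x ahead of the robot, y to its left, z up, the work surface at z = 0. Lengths are in m, angles in rad, forces in N, time in s.
With the tool pointing down it reaches from about 0.4 to 0.85 m from the base axis. Payload 4.4 kg.
Tool frame: the origin (TCP) lies midway between the tips of the shut fingers; the grasp point (between the pads) lies 19 mm behind it (robot.grasp_offset is the distance from the TCP to the grasp point, in m); z points along the fingers, y is the line along which they close (so a half turn about z gives the same grasp; the last joint's range is limited). The gripper opens to 94 mm and grips with 3 to 60 N. Pads are 16 mm wide; open, the fingers measure 119 mm over their backs; the gripper's body (75 mm by 177 mm) begins 78 mm behind the grasp point.
Start: joints at [-1.175, 0.628, 0.038, 1.517, -0.027, 0.996, -0.02], TCP at [0.29, 0.582, 0.205] pointing down, gripper open.
Joint ranges: [-3.06, 3.06], [-0.37, 2.12], [-1.25, 1.32], [0.18, 2.47], [-1.1, 4.24], [0.23, 1.98], [-2.94, 2.94]. Speed limits (rad/s): [2.57, 2.57, 3.14, 3.14, 3.14, 3.14, 3.14].

## Interface

Orientations are given as a unit quaternion [w, x, y, z].
In Python, from station import robot gives the robot as it stands.
- The arm moves only by the tool jog_arm, never from a script. Its argument "increments" is a list that holds one entry, the list of rows, each a list of 7 numbers: the shift along the tool's x, y, z in mm, then the turn, a rotation vector about the tool's x, y, z in degrees, then the gripper's target within -1 to 1 (fully open at 1, half-way at 0, shut at -1). In form: [[[tx, ty, tz, rx, ry, rz, hand], ...]]. A call has 1 to 12 rows; each row shifts and turns the commanded pose from where the row before left it, along the tool's axes as they then stand; what a row does not reach is not made up. A row lasts 1/10 s, in which the tool goes at most 50 mm and 8.59 degrees, less where a joint would pass 70% of its speed; a pose out of reach is approached as far as the arm can. A call with a gripper value outside its range is refused whole. The fingers move at their own pace and stop on an object; the grip force is fixed at half the most. Time passes only in rows, so rows that do not move let the fingers close. It gives the time, the measured TCP pose, the force, the opening and the grip force at its end, in the units of the state.
- robot.read_state(): the state, without advancing time (a new reading comes with each control period).
- robot.camera(name): name is "scene" or "top"; returns the picture (480x640x3 uint8, blue, green, red); there is no depth.
- robot.get_calibration(name): a dict with "K" (3x3 intrinsics, pixels), "position" and "orientation" of the camera in the world. Camera axes: x right, y down, z forward; pixel columns grow to the right and rows downward; lengths in m; the calibration is good to about 2 mm. A picture is of the moment at which its call begins. get_calibration takes no time and is no camera call.
- robot.hand_in(): hands the job in; it is judged then, once.
The state is a dict: "clock": time; "qpos": joint angles; "qd": joint speeds; "effort": joint torques, N m; "tool_pos": TCP position; "ee_rot": TCP orientation; "ft_force": force on the tool from outside, world axes, zero at the start; "wrist_torque": the same for the moment, N m; "opening": opening from 0.0 (shut) to 1.0 (fully open); "grip_force": force on a finger pad.
Only numpy, scipy, OpenCV 4.12 (cv2) and the standard library are available. Lean on these libraries where they do the work, as an engineer would, in place of code of your own. Each camera call takes 0.05 s, during which the arm holds its last target. There are 200 camera calls.

## Working session

There is one attempt and no reset: what is moved stays moved. The work goes in short steps, Python scripts to look and compute and a tool call to move; the robot and the scene stay as the last step left them, time stands still between calls to the robot, and variables do not carry over. Pictures are saved under pics/ and viewed, at most 12 in all, crops included, and the job is handed in when it is done.

Besides the shell and the picture viewer there is one more tool, called after "Emit:" as name([rows], argument=value, ...), one row to a line, values as JSON. jog_arm: Moves the arm, as the interface text tells. Its arguments: {"type":"object","properties":{"increments":{"type":"array"}},"required":["increments"]}

```bash
mkdir -p pics; ls; python3 - <<'E'
from station import robot
import cv2, numpy as np
np.set_printoptions(precision=4,suppress=True)
for n in ("scene","top"):
    cv2.imwrite(f"pics/{n}0.png",robot.camera(n)); c=robot.get_calibration(n)
    print(n,np.array(c["K"]).tolist(),c["position"],c["orientation"])
print(robot.read_state())
E
```

```text
pics
scene [[435.6809306669089, 0.0, 314.8823036917522], [0.0, 435.6809306669089, 240.61639171378442], [0.0, 0.0, 1.0]] [0.2473 0.3097 0.9484] [ 0.0795 -0.302   0.9147 -0.2566]
top [[495.86070374041225, 0.0, 330.0064147579124], [0.0, 495.86070374041225, 242.42277172136073], [0.0, 0.0, 1.0]] [ 0.4092 -0.0566  1.2096] [-0.0532  0.7108 -0.7002  0.0399]
{'clock': 0.1, 'qpos': array([-1.1748,  0.6292,  0.0384,  1.5182, -0.027 ,  0.9963, -0.02  ]), 'qd': array([ 0.0003, -0.0019, -0.0006, -0.0033,  0.0004, -0.0007, -0.0006]), 'effort': array([  0.0039, -55.08  ,   1.1475, -18.712 ,  -0.0523,   0.0193,
         0.    ]), 'tool_pos': array([0.2893, 0.5814, 0.2047]), 'ee_rot': array([-0.0002,  0.2288,  0.9735, -0.0008]), 'ft_force': array([-0.3364, -0.6167,  0.464 ]), 'wrist_torque': array([-0.0215,  0.0205,  0.0047]), 'grip_force': 0.0, 'opening': 0.9975149692295524}
```

View pics/scene0.png

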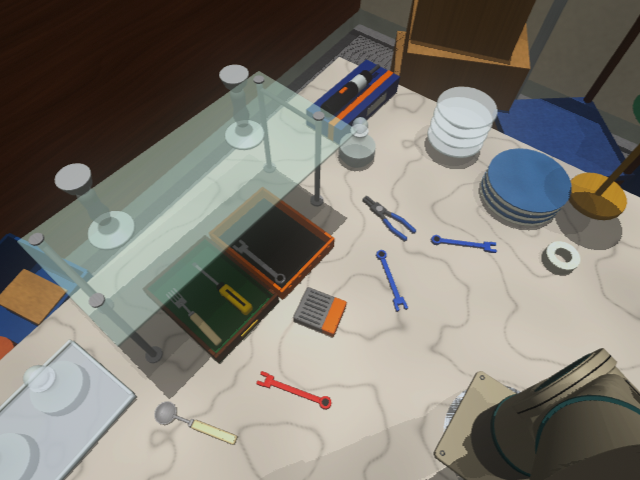

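View pics/top0.png

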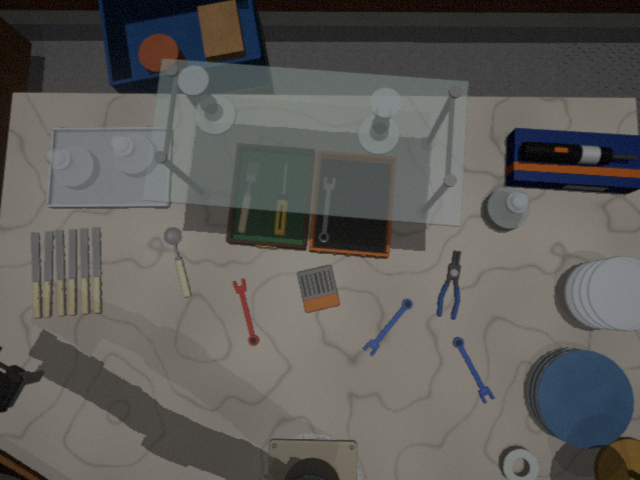

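Spoon is at top (180,262) left of the trays, with the pliers at (453,285) to the right. The cutlery tray is around (270,197), with the screwdriver at (281,205) under the shelf. The tool tray is around (352,205), and the shelf's front edge runs about (145,198)–(462,223).

```bash
cat > h.py <<'E'
import cv2, numpy as np
from station import robot
from scipy.spatial.transform import Rotation as R
np.set_printoptions(precision=4,suppress=True)
C={}
for n in ("scene","top"):
    c=robot.get_calibration(n); q=np.array(c["orientation"])
    C[n]=(np.array(c["K"]),np.array(c["position"]),R.from_quat(q[[1,2,3,0]]).as_matrix())
def ray(n,uv):
    K,p,M=C[n]; uv=np.atleast_2d(np.asarray(uv,float))
    d=(M@np.linalg.solve(K,np.c_[uv,np.ones(len(uv))].T)).T
    return p,d/np.linalg.norm(d,axis=1)[:,None]
def plane(n,uv,z):
    p,d=ray(n,uv); return p+d*((z-p[2])/d[:,2])[:,None]
def tri(a,b):
    p,d=ray("scene",a); q,e=ray("top",b); d=d[0];e=e[0]
    s=np.linalg.lstsq(np.c_[d,-e],q-p,rcond=None)[0]; A=p+s[0]*d;B=q+s[1]*e
    return (A+B)/2,np.linalg.norm(A-B)*1000
def proj(n,X):
    K,p,M=C[n]; x=K@(M.T@(np.asarray(X)-p)); return x[:2]/x[2]
def mask(im,lo,hi,roi):
    m=cv2.inRange(cv2.cvtColor(im,cv2.COLOR_BGR2HSV),np.array(lo),np.array(hi)); o=np.zeros_like(m)
    x0,y0,x1,y1=roi; o[y0:y1,x0:x1]=m[y0:y1,x0:x1]
    k,l,st,_=cv2.connectedComponentsWithStats(o)
    return (l==1+np.argmax(st[1:,4])) if k>1 else o>0
def pts(m): 
    y,x=np.nonzero(m); return np.c_[x,y].astype(float)
E
cat > m.py <<'E'
from h import *
I={n:cv2.imread(f"pics/{n}0.png") for n in C}
def line(n,m,z):
    w=plane(n,pts(m),z)[:,:2]; c=w.mean(0); v=np.linalg.svd(w-c,full_matrices=False)[2][0]; v*=np.sign(v[0])
    t=(w-c)@v; return c,np.degrees(np.arctan2(v[1],v[0])),t.min(),t.max(),len(w)
S={"spoon":((18,40,110),(35,160,255),{"top":(165,245,200,305),"scene":(180,405,245,450)},.012),
"driver":((20,140,70),(35,255,255),{"top":(265,180,300,245),"scene":(205,270,265,320)},.032),
"plgrip":((100,90,30),(125,255,255),{"top":(430,270,468,325),"scene":(370,200,420,245)},.012),
"plall":((0,0,0),(179,255,105),{"top":(430,245,468,325),"scene":(355,190,420,245)},.012)}
for k,(lo,hi,r,z) in S.items():
    ms={n:mask(I[n],lo,hi,r[n]) for n in C}
    for n in C: print(k,n,line(n,ms[n],z)); I[n][ms[n]]=(255,0,255)
    print(k,"tri centroid",*tri(pts(ms["scene"]).mean(0),pts(ms["top"]).mean(0)))
for k,lo,hi,r in (("baize",(45,60,15),(85,255,255),{"top":(225,140,320,250),"scene":(140,225,285,365)}),("orange",(4,120,60),(18,255,255),{"top":(300,145,400,262),"scene":(205,180,340,300)})):
    cs={}
    for n in C:
        m=mask(I[n],lo,hi,r[n]); h=cv2.convexHull(pts(m).astype(np.int32)); q=cv2.approxPolyDP(h,6,True)[:,0]; cs[n]=q
        print(k,n,m.sum(),q.tolist()); cv2.polylines(I[n],[q.astype(np.int32)],True,(255,255,0),1)
a=cv2.resize(I["top"][130:330,140:480],None,fx=2.35,fy=2.35,interpolation=cv2.INTER_CUBIC); cv2.imwrite("pics/mt.png",a)
b=cv2.resize(I["scene"][170:450,130:430],None,fx=2.1,fy=2.1,interpolation=cv2.INTER_CUBIC); cv2.imwrite("pics/ms.png",b)
E
python3 m.py
```

```text
spoon scene (array([0.4786, 0.3256]), np.float64(17.076210729109235), np.float64(-0.051954377516958715), np.float64(0.04373862147539029), 401)
spoon top (array([0.4728, 0.3269]), np.float64(19.017310461105822), np.float64(-0.04339248789571669), np.float64(0.049026864798707326), 156)
spoon tri centroid [0.4738 0.3243 0.0237] 4.043285735136382
driver scene (array([0.6208, 0.0906]), np.float64(-4.046432724383787), np.float64(-0.04289798734156956), np.float64(0.04625657630655032), 363)
driver top (array([0.6096, 0.0886]), np.float64(-5.316494815939371), np.float64(-0.02574163457009299), np.float64(0.02897020327779053), 153)
driver tri centroid [0.6124 0.0903 0.0408] 10.068741692494607
plgrip scene (array([ 0.4335, -0.2994]), np.float64(-12.718214618290302), np.float64(-0.039294687867485814), np.float64(0.04124823680145512), 111)
plgrip top (array([ 0.4346, -0.3008]), np.float64(-13.129723699622478), np.float64(-0.038347738188739676), np.float64(0.038228984207096424), 129)
plgrip tri centroid [ 0.4343 -0.3017  0.0082] 0.6051612982210067
plall scene (array([ 0.4927, -0.3273]), np.float64(-5.781506115539358), np.float64(-0.10373786470152248), np.float64(0.05809993427397572), 281)
plall top (array([ 0.4718, -0.3282]), np.float64(-6.309390835032145), np.float64(-0.08365916034931256), np.float64(0.08202900521885383), 684)
plall tri centroid [ 0.4794 -0.3203  0.0286] 19.18177352694399
baize scene 4303 [[272, 295], [216, 352], [165, 304], [222, 254]]
baize top 1537 [[304, 214], [301, 244], [230, 238], [236, 209]]
orange scene 1667 [[333, 237], [283, 298], [270, 299], [226, 251], [280, 201]]
orange top 581 [[390, 221], [386, 257], [309, 249], [312, 215]]
```

View pics/mt.png

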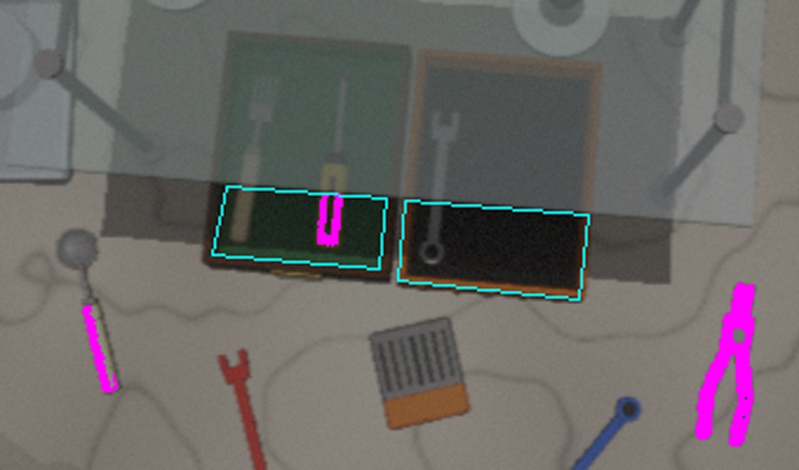

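View pics/ms.png

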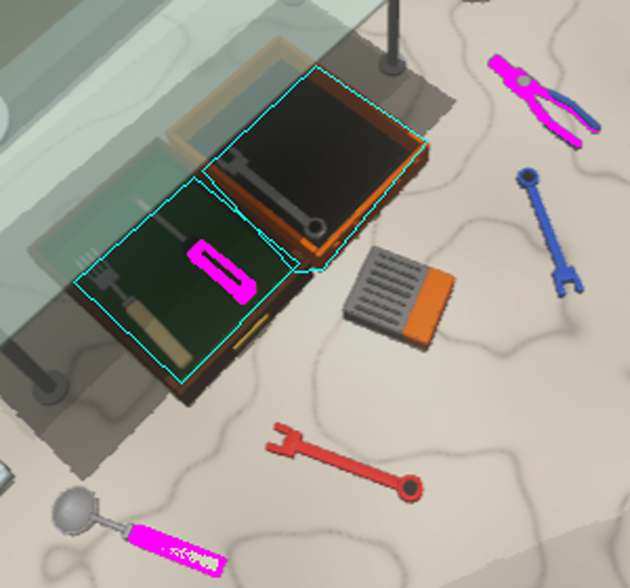

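The crops confirm the detections. In the top view the shelf hides most of both trays, while in the scene view the tray fronts are clear. Next I triangulate hand-read corresponding points from both crops.

```bash
cat > m2.py <<'E'
from h import *
T=lambda x,y:(140+x/2.35,130+y/2.35); S=lambda x,y:(130+x/2.1,170+y/2.1)
P={"tool FL":(S(320,258),T(397,283)),"tool FR":(S(428,143),T(583,300)),"tool BR":(S(280,38),T(602,63)),"tool BL":(S(168,130),T(415,50)),
"cut FL":(S(186,386),T(205,263)),"cut BL":(S(30,248),T(228,32)),
"drv nearend":(S(247,297),T(328,245)),"drv handle far":(S(195,247),T(336,163)),"drv tip":(S(138,200),T(343,80)),
"spoon bowl":(S(75,510),T(77,249)),"spoon end":(S(222,565),T(112,391)),"spoon hfar":(S(129,533),T(91,305)),
"pl tip":(S(492,60),T(745,285)),"pl pivot":(S(524,80),T(738,336)),"pl gripL":(S(578,143),T(704,436)),"pl gripR":(S(598,127),T(738,443)),
"post R":(S(392,64),T(662,192)),"post L":(S(50,387),T(150,148)),
"fork end":(S(186,363),T(238,240)),"spanner ring":(S(317,226),T(431,252))}
for k,(a,b) in P.items():
    X,e=tri(a,b); print(k,X,round(e,1))
a=plane("top",[T(0,163),T(752,226)],.294); print("edge top",a[:,:2],np.degrees(np.arctan2(a[0,0]-a[1,0],a[0,1]-a[1,1])))
print("edge scene",plane("scene",[S(0,345),S(388,0)],.294)[:,:2])
E
python3 m2.py
```

```text
tool FL [0.5447 0.0167 0.0357] 0.1
tool FR [ 0.5309 -0.1702  0.0431] 3.5
tool BR [ 0.7789 -0.1928  0.0274] 2.7
tool BL [0.7825 0.0014 0.052 ] 3.6
cut FL [0.5597 0.2089 0.0528] 1.3
cut BL [0.8036 0.1974 0.0412] 3.4
drv nearend [0.5873 0.0917 0.0097] 1.5
drv handle far [0.6714 0.0839 0.0176] 2.0
drv tip [0.7609 0.0794 0.021 ] 0.5
spoon bowl [0.5798 0.3568 0.0024] 0.1
spoon end [0.4312 0.309  0.0104] 1.2
spoon hfar [0.5221 0.3399 0.001 ] 2.6
pl tip [ 0.5516 -0.3429  0.0019] 0.2
pl pivot [ 0.4978 -0.3315  0.0157] 0.6
pl gripL [ 0.397  -0.2967  0.0085] 2.5
pl gripR [ 0.3898 -0.3314  0.0078] 0.9
post R [ 0.6475 -0.2565  0.0091] 0.3
post L [ 0.6914  0.2872 -0.0035] 1.5
fork end [0.5907 0.1857 0.0096] 0.3
spanner ring [ 0.5785 -0.0172  0.0185] 2.1
edge top [[ 0.6079  0.3236]
 [ 0.5644 -0.28  ]] 4.127795403649062
edge scene [[ 0.6059  0.2948]
 [ 0.5726 -0.1417]]
```

```bash
cat > plan.py <<'E'
import json,sys
from h import *
def Rt(yaw,tilt):   # tool x back towards robot, y left, z down leaning forward by tilt
    t=np.radians(tilt); M=np.array([[-np.cos(t),0,np.sin(t)],[0,1,0],[-np.sin(t),0,-np.cos(t)]])
    return R.from_euler("z",yaw,degrees=True)*R.from_matrix(M)
def go(wps,start=None):
    """wps: (grasp x,y,z, yaw, tilt, hand, mm/row[, pause rows]); prints rows rounded to 1 mm, 1 deg"""
    s=robot.read_state(); q=s["ee_rot"]; p=np.array(s["tool_pos"]); r=R.from_quat(q[[1,2,3,0]])
    print("t",round(s["clock"],2),"tcp",p,"grasp",p-.019*r.as_matrix()[:,2],"open",round(s["opening"],3))
    for w in wps:
        r1=Rt(w[3],w[4]); p1=np.array(w[:3])+.019*r1.as_matrix()[:,2]; p0,r0=p,r
        rv=(r0.inv()*r1).as_rotvec(); n=max(1,int(np.ceil(np.linalg.norm(p1-p0)*1000/w[6])),int(np.ceil(np.degrees(np.linalg.norm(rv))/6)))
        rows=[]
        for i in range(1,n+1):
            pt=p0+(p1-p0)*i/n; rt=r0*R.from_rotvec(rv*i/n)
            a=np.round(r.inv().apply(pt-p)*1000); b=np.round(np.degrees((r.inv()*rt).as_rotvec()))
            p=p+r.apply(a/1000); r=r*R.from_rotvec(np.radians(b)); rows.append([int(x) for x in (*a,*b)]+[w[5]])
        rows+=[[0]*6+[w[5]]]*(w[7] if len(w)>7 else 0)
        print(len(rows),json.dumps(rows).replace(" ",""))
E
python3 -c "
from plan import *
go([(.47,.10,.20,-4,35,.5,40,1)])
g=np.array([.641,.087,.03]); z=Rt(-4,35).as_matrix()[:,2]
print(z,g-.17*z)
"
```

```text
t 0.1 tcp [0.2893 0.5814 0.2047] grasp [0.2893 0.5814 0.2237] open 0.998
14 [[-30,-27,2,-1,-3,-2,0.5],[-28,-27,2,0,-2,-1,0.5],[-28,-29,4,-1,-3,-2,0.5],[-27,-29,5,0,-3,-2,0.5],[-26,-30,5,-1,-2,-1,0.5],[-25,-31,7,0,-3,-2,0.5],[-23,-31,7,-1,-3,-2,0.5],[-22,-33,9,0,-2,-1,0.5],[-21,-32,8,-1,-3,-2,0.5],[-19,-34,10,0,-3,-2,0.5],[-18,-34,10,-1,-2,-1,0.5],[-16,-35,11,0,-3,-2,0.5],[-15,-36,11,-1,-3,-2,0.5],[0,0,0,0,0,0,0.5]]
[ 0.5722 -0.04   -0.8192] [0.5437 0.0938 0.1693]
```

Emit:
jog_arm([
  [[-30, -27, 2, -1, -3, -2, 0.5], [-28, -27, 2, 0, -2, -1, 0.5], [-28, -29, 4, -1, -3, -2, 0.5], [-27, -29, 5, 0, -3, -2, 0.5], [-26, -30, 5, -1, -2, -1, 0.5], [-25, -31, 7, 0, -3, -2, 0.5], [-23, -31, 7, -1, -3, -2, 0.5], [-22, -33, 9, 0, -2, -1, 0.5], [-21, -32, 8, -1, -3, -2, 0.5], [-19, -34, 10, 0, -3, -2, 0.5], [-18, -34, 10, -1, -2, -1, 0.5], [-16, -35, 11, 0, -3, -2, 0.5]],
])

```text
clock: 1.3
tool_pos: [0.4504, 0.1843, 0.19]
ee_rot: [0.254, 0.075, 0.964, -0.017]
ft_force: [0.5, -0.1, -0.6]
opening: 0.748
grip_force: 0.0
```

Emit:
jog_arm([
  [[-15, -36, 11, -1, -3, -2, 0.5], [0, 0, 0, 0, 0, 0, 0.5], [0, 0, 0, 0, 0, 0, 0.5]],
])

```text
clock: 1.6
tool_pos: [0.4565, 0.1675, 0.1892]
ee_rot: [0.263, 0.07, 0.962, -0.021]
ft_force: [-0.2, 0.2, -1.1]
opening: 0.749
grip_force: 0.0
```

```bash
python3 -c "
from plan import *
s=robot.read_state(); q=s['ee_rot']; print(R.from_quat(q[[1,2,3,0]]).as_matrix(),s['ft_force'],s['qpos'])
go([(.5437,.0938,.1693,-4,35,.4,25),(.641,.087,.03,-4,35,.4,20,1)])
"
```

```text
[[-0.8519  0.145   0.5033]
 [ 0.1227  0.9894 -0.0773]
 [-0.5092 -0.0041 -0.8607]] [-0.2231  0.229  -1.0984] [-1.0004  0.3534  0.3734  2.419   1.5081  0.2572 -0.7025]
t 1.6 tcp [0.4565 0.1675 0.1892] grasp [0.4469 0.169  0.2056] open 0.749
6 [[-12,-10,14,0,-1,-1,0.4],[-12,-10,15,-1,0,0,0.4],[-12,-10,14,0,-1,-1,0.4],[-12,-11,15,-1,-1,0,0.4],[-11,-11,14,0,-1,-1,0.4],[-11,-11,15,-1,0,-1,0.4]]
10 [[0,0,19,0,0,0,0.4],[0,0,19,0,0,0,0.4],[0,0,19,0,0,0,0.4],[-1,0,19,0,0,0,0.4],[0,-1,18,0,0,0,0.4],[0,0,19,0,0,0,0.4],[0,0,19,0,0,0,0.4],[0,0,19,0,0,0,0.4],[0,0,19,0,0,0,0.4],[0,0,0,0,0,0,0.4]]
```

Emit:
jog_arm([
  [[-12, -10, 14, 0, -1, -1, 0.4], [-12, -10, 15, -1, 0, 0, 0.4], [-12, -10, 14, 0, -1, -1, 0.4], [-12, -11, 15, -1, -1, 0, 0.4], [-11, -11, 14, 0, -1, -1, 0.4], [-11, -11, 15, -1, 0, -1, 0.4], [0, 0, 0, 0, 0, 0, 0.4]],
])

```text
clock: 2.3
tool_pos: [0.556, 0.0903, 0.1537]
ee_rot: [0.298, 0.031, 0.954, -0.009]
ft_force: [-0.4, 1.2, 0.2]
opening: 0.696
grip_force: 0.0
```

```bash
python3 -c "
from plan import *
s=robot.read_state(); q=s['ee_rot']; print(R.from_quat(q[[1,2,3,0]]).as_matrix(),s['ft_force'],s['qpos'])
go([(.5437,.0938,.1693,-4,35,.4,25),(.641,.087,.03,-4,35,.4,20,1)])
cv2.imwrite('pics/s1.png',robot.camera('scene')[120:440,100:500])
"
```

```text
[[-0.8207  0.064   0.5677]
 [ 0.0529  0.9979 -0.0361]
 [-0.5689  0.0004 -0.8224]] [-0.4478  1.2283  0.1792] [-0.3639  0.4806 -0.0097  2.4004  2.4365  0.3859 -1.2673]
t 2.3 tcp [0.556  0.0903 0.1537] grasp [0.5453 0.091  0.1693] open 0.696
1 [[1,3,-1,0,0,0,0.4]]
10 [[0,0,19,0,0,0,0.4],[0,0,19,0,0,0,0.4],[0,0,19,0,0,0,0.4],[0,0,19,0,0,0,0.4],[0,-1,18,0,0,0,0.4],[0,0,19,0,0,0,0.4],[0,0,19,0,0,0,0.4],[-1,0,19,0,0,0,0.4],[0,0,19,0,0,0,0.4],[0,0,0,0,0,0,0.4]]
```

View pics/s1.png

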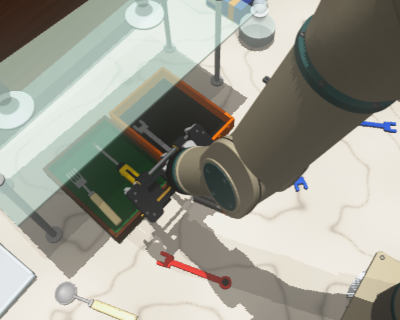

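The gripper sits in front of the shelf edge, in line with the yellow handle at crop (128,173), so I slide in along the slope.

Emit:
jog_arm([
  [[1, 2, 18, 0, 0, 0, 0.4], [0, 0, 19, 0, 0, 0, 0.4], [0, 0, 19, 0, 0, 0, 0.4], [0, 0, 19, 0, 0, 0, 0.4], [0, 0, 18, 0, 0, 0, 0.4], [0, 0, 19, 0, 0, 0, 0.4], [0, 0, 0, 0, 0, 0, 0.4]],
])

```text
clock: 3.05
tool_pos: [0.6168, 0.0931, 0.0599]
ee_rot: [0.297, 0.027, 0.955, -0.008]
ft_force: [-0.4, 0.5, 0.1]
opening: 0.704
grip_force: 0.0
```

```bash
python3 -c "
from plan import *
go([(.641,.087,.03,-4,35,.4,20,1)])
s=robot.read_state(); print(s['ft_force'],s['qpos'])
a=cv2.resize(robot.camera('scene')[240:360,150:300],None,fx=3.5,fy=3.5); b=cv2.resize(robot.camera('top')[150:270,220:330],None,fx=3.5,fy=3.5)
cv2.imwrite('pics/s2.png',cv2.resize(np.hstack([a,b]),None,fx=.85,fy=.85))
"
```

```text
t 3.05 tcp [0.6168 0.0931 0.0599] grasp [0.6061 0.0937 0.0756] open 0.704
4 [[-1,-2,19,0,0,0,0.4],[-1,-1,19,0,0,0,0.4],[-1,-2,20,0,0,1,0.4],[0,0,0,0,0,0,0.4]]
[-0.4101  0.5168  0.1256] [-0.245   0.7391 -0.1097  2.2956  2.582   0.5381 -1.3566]
```

View pics/s2.png

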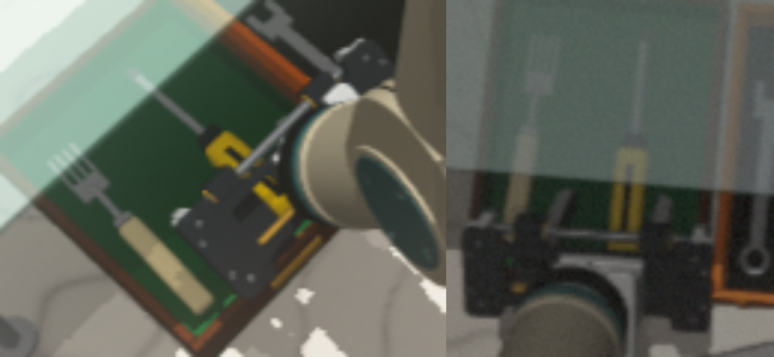

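The top crop shows the handle centre right of the midpoint between the fingers (px 281 vs 275, row 214). I work out the offset.

```bash
python3 -c "
from plan import *
print(plane('top',[(281.2,214),(281,225),(283,200)],.03), proj('top',(.61,.0935,.07)))
im=robot.camera('top')
m=mask(im,(20,60,50),(38,255,255),(262,190,300,232)); p=pts(m); w=plane('top',p,.03); print(m.sum(),p.mean(0),w.mean(0),w.min(0),w.max(0))
"
```

```text
[[0.6333 0.0863 0.03  ]
 [0.6063 0.086  0.03  ]
 [0.6679 0.0829 0.03  ]] [275.8497 220.528 ]
84 [283.2619 219.0476] [0.6209 0.0809 0.03  ] [0.6013 0.0744 0.03  ] [0.6408 0.0882 0.03  ]
```

Emit:
jog_arm([
  [[-1, -3, 19, 0, 0, 0, 0.4], [-1, -3, 19, 0, 0, 0, 0.4], [-1, -3, 19, 0, 0, 1, 0.4], [0, 0, 0, 0, 0, 0, 0.4], [0, 0, 0, 0, 0, 0, -1], [0, 0, 0, 0, 0, 0, -1], [0, 0, 0, 0, 0, 0, -1], [0, 0, 0, 0, 0, 0, -1], [0, 0, 0, 0, 0, 0, -1], [0, 0, 0, 0, 0, 0, -1]],
])

```text
clock: 4.2
tool_pos: [0.6515, 0.0815, 0.0168]
ee_rot: [0.298, 0.036, 0.954, -0.005]
ft_force: [-1.5, 1.4, 3.9]
opening: 0.275
grip_force: 29.9
```

```bash
python3 -c "
from plan import *
ey=np.array([.0715,.9974]); ex=np.array([.9974,-.0715]); T=np.array([.659,-.086])
print('driver place grasp', T+.008*ey-.032*ex, 'pliers', T-.046*ey+.003*ex, 'spoon', np.array([.6735,.112])-.022*ey-.027*ex)
s=robot.read_state(); print(s['ft_force'],s['grip_force'])
z=Rt(-4,35).as_matrix()[:,2]; g=np.array(s['tool_pos'])-.019*z
u=g-.085*z; d=np.r_[T+.008*ey-.034*ex,g[2]+.001]; v=d-.085*z
go([(*u,-4,35,-1,12),(*v,-4,35,-1,22)])
"
```

```text
driver place grasp [ 0.6277 -0.0757] pliers [ 0.6587 -0.1321] spoon [0.645 0.092]
[-1.504   1.3977  3.854 ] 29.909254610538483
t 4.2 tcp [0.6515 0.0815 0.0168] grasp [0.6407 0.0821 0.0324] open 0.275
8 [[0,0,-11,0,0,0,-1],[0,0,-10,0,0,0,-1],[0,0,-11,0,0,0,-1],[0,0,-10,0,0,0,-1],[0,0,-11,0,0,0,-1],[0,1,-11,0,0,0,-1],[0,0,-10,0,0,0,-1],[0,0,-11,1,0,0,-1]]
8 [[0,-20,0,0,0,0,-1],[0,-20,0,0,0,0,-1],[1,-20,-1,0,0,0,-1],[0,-19,0,0,0,0,-1],[0,-20,0,0,0,0,-1],[0,-20,0,0,0,0,-1],[1,-20,-1,0,0,0,-1],[0,-20,0,0,0,0,-1]]
```

Emit:
jog_arm([
  [[0, 0, -8, 0, 0, 0, -1], [0, 0, -10, 0, 0, 0, -1], [0, 0, -11, 0, 0, 0, -1], [0, 0, -10, 0, 0, 0, -1], [0, 0, -11, 0, 0, 0, -1], [0, 1, -11, 0, 0, 0, -1], [0, 0, -10, 0, 0, 0, -1], [0, 0, -11, 0, 0, 0, -1], [0, -10, 0, 0, 0, 0, -1], [0, -20, 0, 0, 0, 0, -1], [0, -20, 0, 0, 0, 0, -1]],
])

```text
clock: 5.3
tool_pos: [0.6009, 0.0336, 0.0831]
ee_rot: [0.298, 0.036, 0.954, -0.005]
ft_force: [-0.5, -0.1, -1.4]
opening: 0.268
grip_force: 30.0
```

Emit:
jog_arm([
  [[0, -20, 0, 0, 0, 0, -1], [0, -20, 0, 0, 0, 0, -1], [0, -20, 0, 0, 0, 0, -1], [1, -20, -1, 0, 0, 0, -1], [0, -20, 0, 0, 0, 0, -1], [0, -10, 0, 0, 0, 0, -1], [0, 0, 0, 0, 0, 0, -1]],
])

```text
clock: 6.0
tool_pos: [0.5913, -0.0778, 0.0818]
ee_rot: [0.297, 0.038, 0.954, -0.006]
ft_force: [0.4, 0.1, -1.0]
opening: 0.275
grip_force: 30.0
```

```bash
python3 -c "
from plan import *
s=robot.read_state(); print(s['ft_force'],s['grip_force'],s['qpos'])
z=Rt(-4,35).as_matrix()[:,2]
d=np.array([.627,-.0757,.0335]);v=d-.08*z
go([(*v,-4,35,-1,12),(*d,-4,35,-1,10,2),(*(d),-4,35,-.2,10,3),(*(d-.12*z),-4,35,-.2,15)])
cv2.imwrite('pics/s3.png',np.hstack([cv2.resize(robot.camera('scene')[160:340,150:350],None,fx=2,fy=2),cv2.resize(robot.camera('top')[120:300,220:420],None,fx=2,fy=2)]))
"
```

```text
[ 0.3758  0.0753 -0.9782] 29.998435378074646 [ 0.229   0.6806 -0.1892  2.3755  2.9677  0.5186 -1.3536]
t 6.0 tcp [ 0.5913 -0.0778  0.0818] grasp [ 0.5805 -0.0771  0.0975] open 0.275
1 [[-1,5,-1,0,0,-1,-1]]
10 [[0,0,10,0,0,0,-1],[0,0,10,0,0,0,-1],[0,0,10,0,0,0,-1],[0,0,10,0,0,0,-1],[-1,-1,10,0,0,0,-1],[0,0,10,0,0,0,-1],[0,0,10,0,0,0,-1],[0,0,10,0,0,0,-1],[0,0,0,0,0,0,-1],[0,0,0,0,0,0,-1]]
4 [[0,0,0,0,0,0,-0.2],[0,0,0,0,0,0,-0.2],[0,0,0,0,0,0,-0.2],[0,0,0,0,0,0,-0.2]]
9 [[0,0,-13,0,0,0,-0.2],[0,0,-14,0,0,0,-0.2],[0,0,-13,0,0,0,-0.2],[0,0,-13,0,0,0,-0.2],[1,0,-14,0,0,0,-0.2],[0,1,-13,0,0,0,-0.2],[0,0,-13,0,0,0,-0.2],[0,0,-14,0,0,0,-0.2],[0,0,-13,0,0,0,-0.2]]
```

View pics/s3.png

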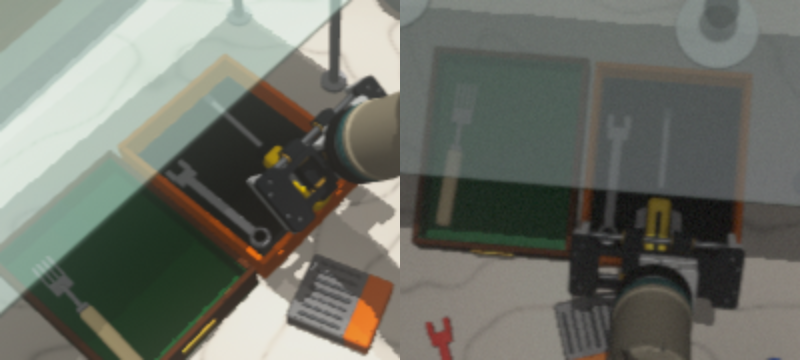

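The screwdriver hangs level in the fingers over the tool tray, clear of the spanner and nearly central (top crop x 658). I lower and release it.

Emit:
jog_arm([
  [[0, 1, 9, 0, 0, 0, -1], [0, 0, 10, 0, 0, 0, -1], [0, 0, 10, 0, 0, 0, -1], [0, 0, 10, 0, 0, 0, -1], [0, 0, 10, 0, 0, 0, -1], [0, 0, 10, 0, 0, 0, -1], [0, 0, 10, 0, 0, 0, -1], [0, 0, 6, 0, 0, 0, -1], [0, 0, 2, 0, 0, 0, -1], [0, 0, 0, 0, 0, 0, -1]],
])

```text
clock: 7.1
tool_pos: [0.6356, -0.0768, 0.0187]
ee_rot: [0.298, 0.036, 0.954, -0.005]
ft_force: [0.7, -0.3, -1.8]
opening: 0.275
grip_force: 30.0
```

```bash
python3 -c "
from plan import *
s=robot.read_state(); print(s['ft_force'],s['grip_force'])
go([(.627,-.0757,.0335,-4,35,-1,10)])"
```

```text
[ 0.6746 -0.269  -1.7517] 29.999405443668365
t 7.1 tcp [ 0.6356 -0.0768  0.0187] grasp [ 0.6248 -0.0762  0.0343] open 0.275
1 [[-1,0,2,0,0,0,-1]]
```

Emit:
jog_arm([
  [[0, 0, 2, 0, 0, 0, -1], [0, 0, 0, 0, 0, 0, -0.25], [0, 0, 0, 0, 0, 0, -0.25], [0, 0, 0, 0, 0, 0, -0.25], [0, 0, -8, 0, 0, 0, -0.25], [0, 0, -14, 0, 0, 0, -0.25], [0, 0, -14, 0, 0, 0, -0.25], [0, 0, -14, 0, 0, 0, -0.25], [0, 0, -14, 0, 0, 0, -0.25], [0, 0, -14, 0, 0, 0, -0.25], [0, 0, -14, 0, 0, 0, -0.25], [0, 0, -14, 0, 0, 0, -0.25]],
])

```text
clock: 8.3
tool_pos: [0.5757, -0.0734, 0.1058]
ee_rot: [0.298, 0.036, 0.954, -0.006]
ft_force: [-0.5, 0.8, -0.1]
opening: 0.375
grip_force: 0.0
```

```bash
python3 -c "
from plan import *
s=robot.read_state(); print(s['ft_force'],s['grip_force'],s['qpos'])
z=Rt(-10.5,35).as_matrix()[:,2]; g=np.array([.495,-.3325,.0215])
go([(*(g-.09*z),-10.5,35,.3,30,1),(*g,-10.5,35,.3,12,1)])"
```

```text
[-0.5297  0.7761 -0.1017] 0.0 [ 0.2281  0.6141 -0.1933  2.407   2.9611  0.4849 -1.356 ]
t 8.3 tcp [ 0.5757 -0.0734  0.1058] grasp [ 0.5649 -0.0728  0.1214] open 0.375
11 [[10,-26,-4,0,0,0,0.3],[9,-26,-4,1,0,1,0.3],[10,-26,-3,0,0,0,0.3],[9,-26,-4,1,0,1,0.3],[9,-27,-3,0,0,0,0.3],[9,-26,-3,0,0,1,0.3],[8,-27,-3,1,0,0,0.3],[8,-27,-2,0,0,1,0.3],[8,-26,-3,1,0,0,0.3],[8,-27,-2,0,0,1,0.3],[0,0,0,0,0,0,0.3]]
9 [[0,0,11,0,0,0,0.3],[0,0,12,0,0,0,0.3],[0,0,11,0,0,0,0.3],[0,0,11,0,0,0,0.3],[0,0,11,0,0,0,0.3],[0,0,12,0,0,0,0.3],[0,0,11,0,0,0,0.3],[0,0,11,0,0,0,0.3],[0,0,0,0,0,0,0.3]]
```

Emit:
jog_arm([
  [[10, -26, -4, 0, 0, 0, 0.3], [9, -26, -4, 1, 0, 1, 0.3], [10, -26, -3, 0, 0, 0, 0.3], [9, -26, -4, 1, 0, 1, 0.3], [9, -27, -3, 0, 0, 0, 0.3], [9, -26, -3, 0, 0, 1, 0.3], [8, -27, -3, 1, 0, 0, 0.3], [8, -27, -2, 0, 0, 1, 0.3], [8, -26, -3, 1, 0, 0, 0.3], [8, -27, -2, 0, 0, 1, 0.3], [0, 0, 0, 0, 0, 0, 0.3]],
])

```text
clock: 9.4
tool_pos: [0.4531, -0.3295, 0.079]
ee_rot: [0.296, 0.092, 0.95, -0.028]
ft_force: [0.4, 0.5, 0.1]
opening: 0.654
grip_force: 0.0
```

```bash
python3 -c "
from plan import *
s=robot.read_state(); print(s['ft_force'],s['qpos'])
z=Rt(-10.5,35).as_matrix()[:,2]; g=np.array([.495,-.3325,.0215])
go([(*(g-.04*z),-10.5,35,.3,15,1),(*g,-10.5,35,.3,12,1)])
cv2.imwrite('pics/s4.png',np.hstack([cv2.resize(robot.camera('scene')[140:320,200:400],None,fx=2,fy=2),cv2.resize(robot.camera('top')[150:330,320:520],None,fx=2,fy=2)]))
"
```

```text
[0.3675 0.4674 0.1497] [ 0.9926  0.6939 -0.2826  2.3889  3.5191  0.4503 -1.3281]
t 9.4 tcp [ 0.4531 -0.3295  0.079 ] grasp [ 0.4425 -0.3275  0.0946] open 0.654
5 [[0,1,12,0,0,0,0.3],[-1,1,13,0,0,0,0.3],[0,2,12,0,0,0,0.3],[-1,1,13,0,0,0,0.3],[0,0,0,0,0,0,0.3]]
5 [[0,0,10,0,0,0,0.3],[0,0,10,0,0,0,0.3],[0,0,10,0,0,0,0.3],[0,0,10,0,0,0,0.3],[0,0,0,0,0,0,0.3]]
```

View pics/s4.png

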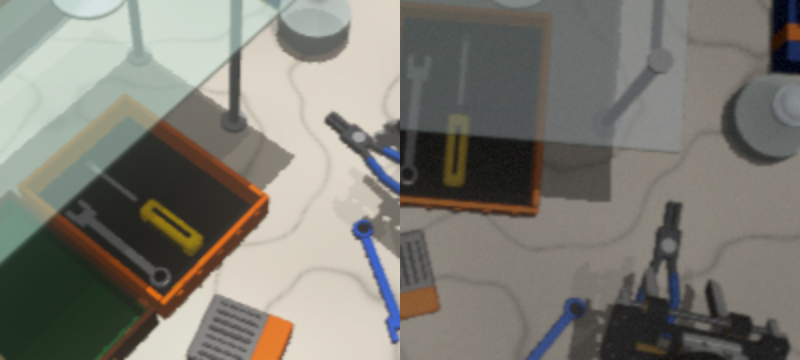

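The screwdriver lies well in the tool tray. The pliers' tip is at top px (456,252) and the pivot at (453.5,272.5), so I check the grasp point against the finger projection.

```bash
python3 -c "
from plan import *
print(proj('top',(.453,-.3295,.079)), proj('top',(.495,-.3325,.01)), plane('top',[(456.2,252.3),(453.6,272.5)],.012))
im=robot.camera('top'); m=mask(im,(0,0,0),(179,255,105),(440,248,465,280)); 
w=plane('top',pts(m),.012)
for a in np.arange(.47,.56,.01):
  k=abs(w[:,0]-a)<.005
  if k.any(): print(round(a,3),k.sum(),w[k,1].mean(),np.ptp(w[k,1]))
"
```

```text
[459.8919 290.6735] [453.9004 274.1973] [[ 0.5479 -0.3385  0.012 ]
 [ 0.4989 -0.3314  0.012 ]]
0.48 13 -0.3273021515896786 0.02870664525099942
0.49 47 -0.328362570831044 0.031234757884087472
0.5 31 -0.327175712169905 0.02887152126005954
0.51 56 -0.3331368299995088 0.028909644892077258
0.52 43 -0.3329224686480692 0.02880874140212286
0.53 34 -0.33583551710454307 0.019316531837122453
0.54 35 -0.3375665089964905 0.019375917174353496
0.55 26 -0.338825153119313 0.01694380555422237
```

Emit:
jog_arm([
  [[0, 2, 12, 0, 0, 0, 0.3], [-1, 2, 13, 0, 0, 0, 0.3], [0, 1, 12, 0, 0, 0, 0.3], [-1, 1, 13, 0, 0, 0, 0.3], [0, 0, 12, 0, 0, 0, 0.3], [0, 0, 12, 0, 0, 0, 0.3], [0, 0, 8, 0, 0, 0, 0.3], [0, 0, 5, 0, 0, 0, 0.3], [0, 0, 0, 0, 0, 0, 0.3]],
])

```text
clock: 10.45
tool_pos: [0.5073, -0.328, 0.0075]
ee_rot: [0.296, 0.088, 0.951, -0.026]
ft_force: [-0.2, -0.1, 0.7]
opening: 0.65
grip_force: 0.0
```

```bash
python3 -c "
from plan import *
s=robot.read_state(); print(s['ft_force'])
go([(.496,-.331,.0215,-10,35,.3,15,1)])
"
```

```text
[-0.1542 -0.1469  0.7336]
t 10.45 tcp [ 0.5073 -0.328   0.0075] grasp [ 0.4967 -0.3261  0.0231] open 0.65
2 [[1,-5,1,0,0,-1,0.3],[0,0,0,0,0,0,0.3]]
```

Emit:
jog_arm([
  [[6, -3, -2, 0, 0, 0, 0.3], [0, 0, 0, 0, 0, 0, 0.3], [0, 0, 0, 0, 0, 0, -1], [0, 0, 0, 0, 0, 0, -1], [0, 0, 0, 0, 0, 0, -1], [0, 0, 0, 0, 0, 0, -1], [0, 0, 0, 0, 0, 0, -1], [0, 0, 0, 0, 0, 0, -1], [0, 0, 0, 0, 0, 0, -1]],
])

```text
clock: 11.35
tool_pos: [0.5007, -0.3303, 0.0064]
ee_rot: [0.296, 0.088, 0.951, -0.026]
ft_force: [-0.4, -2.6, 1.0]
opening: 0.296
grip_force: 30.0
```

```bash
python3 -c "
from plan import *
s=robot.read_state(); print(s['ft_force'])
q=s['ee_rot'];z=R.from_quat(q[[1,2,3,0]]).as_matrix()[:,2];g=np.array(s['tool_pos'])-.019*z
z2=Rt(-4,35).as_matrix()[:,2]
# TCP contact point should sit at pliers +28 -> origin at tray x -25: TCP at tray x +3
t=np.array([.659,-.086])-.046*np.array([.0715,.9974])+.003*np.array([.9974,-.0715]); d=np.r_[t,.013]-.019*z2
print('place tcp',t,'grasp',d)
go([(g[0],g[1],g[2]+.1,-10.5,35,-1,12),(*(d-.095*z2),-4,35,-1,25,1)])
"
```

```text
[-0.3891 -2.554   1.0201]
place tcp [ 0.6587 -0.1321] grasp [ 0.6478 -0.1313  0.0286]
t 11.35 tcp [ 0.5007 -0.3303  0.0064] grasp [ 0.4901 -0.3284  0.0221] open 0.296
9 [[-6,0,-9,0,0,0,-1],[-7,0,-9,0,0,0,-1],[-6,0,-9,0,0,0,-1],[-6,0,-10,0,0,0,-1],[-7,0,-9,0,0,0,-1],[-6,0,-9,0,0,0,-1],[-6,0,-9,0,0,0,-1],[-7,0,-9,0,0,0,-1],[-6,0,-9,0,0,0,-1]]
11 [[-4,22,5,0,0,-1,-1],[-5,21,5,-1,0,0,-1],[-5,22,5,0,0,-1,-1],[-5,22,6,0,0,0,-1],[-5,21,5,-1,0,-1,-1],[-6,21,6,0,0,0,-1],[-5,22,6,-1,0,-1,-1],[-6,21,6,0,0,0,-1],[-6,21,6,0,0,-1,-1],[-6,21,6,-1,0,0,-1],[0,0,0,0,0,0,-1]]
```

Emit:
jog_arm([
  [[-3, 0, -5, 0, 0, 0, -1], [-7, 0, -9, 0, 0, 0, -1], [-6, 0, -9, 0, 0, 0, -1], [-6, 0, -10, 0, 0, 0, -1], [-7, 0, -9, 0, 0, 0, -1], [-6, 0, -9, 0, 0, 0, -1], [-6, 0, -9, 0, 0, 0, -1], [-7, 0, -9, 0, 0, 0, -1], [-6, 0, -9, 0, 0, 0, -1], [-3, 0, -5, 0, 0, 0, -1]],
])

```text
clock: 12.35
tool_pos: [0.5005, -0.3304, 0.1085]
ee_rot: [0.297, 0.088, 0.951, -0.026]
ft_force: [-0.7, -0.6, -1.8]
opening: 0.291
grip_force: 30.0
```

Emit:
jog_arm([
  [[-4, 15, 5, 0, 0, -1, -1], [-5, 21, 5, -1, 0, 0, -1], [-5, 22, 5, 0, 0, -1, -1], [-5, 22, 6, 0, 0, 0, -1], [-5, 21, 5, -1, 0, -1, -1], [-6, 21, 6, 0, 0, 0, -1], [-5, 22, 6, -1, 0, -1, -1], [-6, 21, 6, 0, 0, 0, -1], [-6, 21, 6, 0, 0, -1, -1], [-6, 21, 6, -1, 0, 0, -1], [0, 6, 0, 0, 0, 0, -1], [0, 0, 0, 0, 0, 0, -1]],
])

```text
clock: 13.55
tool_pos: [0.6021, -0.1277, 0.0912]
ee_rot: [0.297, 0.035, 0.954, -0.005]
ft_force: [0.1, 0.4, -2.4]
opening: 0.292
grip_force: 30.0
```

```bash
python3 -c "
from plan import *
s=robot.read_state(); print(s['ft_force'],s['grip_force'],s['opening'],s['qpos'])
z2=Rt(-4,35).as_matrix()[:,2]; d=np.array([.6478,-.1313,.0286])
go([(*(d-.09*z2),-4,35,-1,15),(*d,-4,35,-1,10,1)])
cv2.imwrite('pics/s5.png',np.hstack([cv2.resize(robot.camera('scene')[140:320,200:400],None,fx=2,fy=2),cv2.resize(robot.camera('top')[120:300,280:480],None,fx=2,fy=2)]))
"
```

```text
[ 0.1326  0.4076 -2.3646] 29.994993209838867 0.29167374601757545 [ 0.3528  0.6642 -0.1878  2.3137  3.1162  0.4234 -1.379 ]
t 13.55 tcp [ 0.6021 -0.1277  0.0912] grasp [ 0.5913 -0.1271  0.1069] open 0.292
1 [[-2,0,7,1,0,0,-1]]
10 [[0,0,10,0,0,0,-1],[0,0,10,0,0,0,-1],[0,0,10,0,0,0,-1],[0,0,10,0,0,0,-1],[0,0,10,0,0,0,-1],[0,0,10,0,0,0,-1],[0,0,10,0,0,0,-1],[0,0,10,0,0,0,-1],[0,0,10,0,0,0,-1],[0,0,0,0,0,0,-1]]
```

View pics/s5.png

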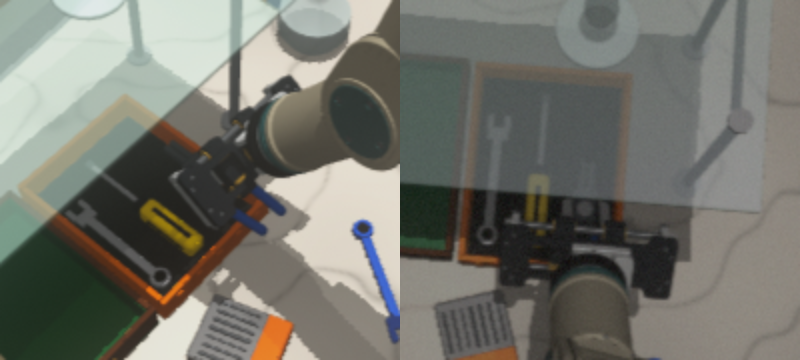

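Pliers are held over the tool tray with the grips trailing back, ends at scene (332,256) and (342,246). I check that they're level.

```bash
python3 -c "
from plan import *
ex=np.array([.9974,-.0715,0]);ey=np.array([.0715,.9974,0]);T=np.array([.600,-.1277,.093])
for a in (-15,-8,0,8):
  c,s=np.cos(np.radians(a)),np.sin(np.radians(a)); b=T-.110*(c*ex+s*np.array([0,0,1.]))
  f=T+.054*(c*ex+s*np.array([0,0,1.]))
  print(a,proj('scene',b+.018*ey),proj('scene',b-.018*ey),proj('top',f))
"
```

```text
-15 [331.6928 249.0583] [341.9433 238.4638] [372.5827 203.2499]
-8 [332.3737 252.7144] [342.5057 242.1786] [372.8147 202.1061]
0 [332.4431 256.3494] [342.444  245.8963] [373.0543 201.1871]
8 [331.7833 259.3513] [341.66   248.9951] [373.2619 200.7067]
```

Emit:
jog_arm([
  [[-2, 0, 7, 0, 0, 0, -1], [0, 0, 10, 0, 0, 0, -1], [0, 0, 10, 0, 0, 0, -1], [0, 0, 10, 0, 0, 0, -1], [0, 0, 10, 0, 0, 0, -1], [0, 0, 10, 0, 0, 0, -1], [0, 0, 10, 0, 0, 0, -1], [0, 0, 10, 0, 0, 0, -1], [0, 0, 9, 0, 0, 0, -1], [0, 0, 7, 0, 0, 0, -1], [0, 0, 0, 0, 0, 0, -1]],
])

```text
clock: 14.75
tool_pos: [0.6583, -0.1318, 0.0158]
ee_rot: [0.298, 0.036, 0.954, -0.005]
ft_force: [1.6, 0.4, -0.6]
opening: 0.29
grip_force: 30.0
```

```bash
python3 -c "
from plan import *
s=robot.read_state(); print(s['ft_force'],s['grip_force'],s['opening'])
go([(.6478,-.1313,.0286,-4,35,-1,10)])"
```

```text
[ 1.6258  0.3795 -0.5643] 29.997831881046295 0.2898328089305604
t 14.75 tcp [ 0.6583 -0.1318  0.0158] grasp [ 0.6475 -0.1312  0.0315] open 0.29
1 [[1,0,3,0,0,0,-1]]
```

Emit:
jog_arm([
  [[1, 0, 1, 0, 0, 0, -1], [1, 0, 1, 0, 0, 0, -1], [0, 0, 0, 0, 0, 0, -0.15], [0, 0, 0, 0, 0, 0, -0.15], [0, 0, 0, 0, 0, 0, -0.15], [0, 0, -8, 0, 0, 0, -0.15], [0, 0, -14, 0, 0, 0, -0.15], [0, 0, -16, 0, 0, 0, -0.15], [0, 0, -16, 0, 0, 0, -0.15], [0, 0, -18, 0, 0, 0, -0.15], [0, 0, -18, 0, 0, 0, -0.15], [0, 0, -18, 0, 0, 0, -0.15]],
])

```text
clock: 15.95
tool_pos: [0.5938, -0.1283, 0.1034]
ee_rot: [0.297, 0.036, 0.954, -0.006]
ft_force: [1.2, -0.7, -1.1]
opening: 0.428
grip_force: 0.0
```

```bash
python3 -c "
from plan import *
s=robot.read_state(); print(s['ft_force'],s['qpos'])
z=Rt(17.8,35).as_matrix()[:,2]; t=np.array([.5022+.003,.3318+.001,.006]); g=t-.019*z
go([(.53,.15,.14,5,35,.0,30),(*(g-.085*z),17.8,35,.0,25,1)])
im=robot.camera('scene'); cv2.imwrite('pics/s6full.png',im)
"
```

```text
[ 1.1694 -0.6743 -1.0895] [ 0.3616  0.632  -0.1923  2.3291  3.1189  0.4073 -1.3823]
t 15.95 tcp [ 0.5938 -0.1283  0.1034] grasp [ 0.583  -0.1277  0.119 ] open 0.428
10 [[5,27,-6,0,0,-1,0.0],[4,28,-5,-1,0,-1,0.0],[4,28,-5,0,0,0,0.0],[5,28,-6,-1,0,-1,0.0],[3,27,-4,0,0,-1,0.0],[3,28,-5,-1,0,-1,0.0],[3,28,-4,0,0,-1,0.0],[2,29,-4,-1,0,0,0.0],[2,28,-4,0,0,-1,0.0],[1,28,-4,-1,0,-1,0.0]]
9 [[10,22,0,-1,0,-1,0.0],[10,22,1,-1,0,-2,0.0],[10,22,1,-1,0,-1,0.0],[8,22,2,0,0,-1,0.0],[9,23,1,-1,0,-1,0.0],[8,22,2,-1,0,-2,0.0],[7,23,3,-1,0,-1,0.0],[7,23,3,-1,0,-1,0.0],[0,0,0,0,0,0,0.0]]
```

Emit:
jog_arm([
  [[5, 27, -6, 0, 0, -1, 0.0], [4, 28, -5, -1, 0, -1, 0.0], [4, 28, -5, 0, 0, 0, 0.0], [5, 28, -6, -1, 0, -1, 0.0], [3, 27, -4, 0, 0, -1, 0.0], [3, 28, -5, -1, 0, -1, 0.0], [3, 28, -4, 0, 0, -1, 0.0], [2, 29, -4, -1, 0, 0, 0.0], [2, 28, -4, 0, 0, -1, 0.0], [1, 28, -4, -1, 0, -1, 0.0]],
])

```text
clock: 17.0
tool_pos: [0.5415, 0.1525, 0.1241]
ee_rot: [0.297, -0.044, 0.954, 0.016]
ft_force: [0.9, 0.2, 0.4]
opening: 0.5
grip_force: 0.0
```

Emit:
jog_arm([
  [[10, 22, 0, -1, 0, -1, 0.0], [10, 22, 1, -1, 0, -2, 0.0], [10, 22, 1, -1, 0, -1, 0.0], [8, 22, 2, 0, 0, -1, 0.0], [9, 23, 1, -1, 0, -1, 0.0], [8, 22, 2, -1, 0, -2, 0.0], [7, 23, 3, -1, 0, -1, 0.0], [7, 23, 3, -1, 0, -1, 0.0], [0, 0, 0, 0, 0, 0, 0.0]],
])

```text
clock: 17.9
tool_pos: [0.4587, 0.3207, 0.0737]
ee_rot: [0.294, -0.147, 0.943, 0.049]
ft_force: [0.5, -0.7, 0.5]
opening: 0.504
grip_force: 0.0
```

```bash
python3 -c "
from plan import *
s=robot.read_state(); print(s['ft_force'],s['qpos'])
z=Rt(17.8,35).as_matrix()[:,2]; t=np.array([.5022+.003,.3318+.001,.006]); g=t-.019*z
go([(*(g-.04*z),17.8,35,.0,12,1),(*g,17.8,35,.0,12,1)])
a=robot.camera('scene');b=robot.camera('top')
cv2.imwrite('pics/s6.png',np.hstack([cv2.resize(a[180:460,130:390],None,fx=1.5,fy=1.5),cv2.resize(b[150:350,140:320],None,fx=2.1,fy=2.1)]))
"
```

```text
[ 0.4749 -0.7107  0.4671] [-0.7137  0.7004 -0.2094  2.4395  2.4307  0.674  -1.3876]
t 17.9 tcp [0.4587 0.3207 0.0737] grasp [0.4484 0.3174 0.0893] open 0.504
5 [[0,-1,11,0,0,0,0.0],[0,0,10,0,0,0,0.0],[-1,-1,11,0,0,0,0.0],[0,-1,11,0,0,0,0.0],[0,0,0,0,0,0,0.0]]
5 [[0,0,10,0,0,0,0.0],[0,0,10,0,0,0,0.0],[0,0,10,0,0,0,0.0],[0,0,10,0,0,0,0.0],[0,0,0,0,0,0,0.0]]
```

View pics/s6.png

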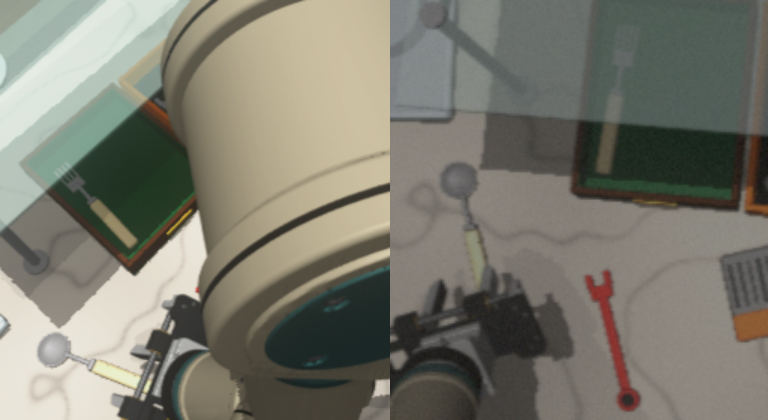

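Spoon handle is visible ahead of the open fingers, its centre at top px (179.5,269), with the bowl at (173,236). I check it against the target.

```bash
python3 -c "
from plan import *
print(plane('top',[(179.5,269),(140+68/2.1,150+180/2.1),(140+93/2.1,150+275/2.1)],.010))
print(proj('top',(.4587,.3207,.0737)),proj('top',(.505,.333,.01)),proj('scene',(.505,.333,.01)))
"
```

```text
[[0.4977 0.333  0.01  ]
 [0.5794 0.3552 0.01  ]
 [0.4688 0.3197 0.01  ]]
[175.0342 283.8401] [179.6652 266.0087] [199.6925 425.6251]
```

Emit:
jog_arm([
  [[0, 0, 11, 0, 0, 0, 0.0], [0, 0, 10, 0, 0, 0, 0.0], [-1, 0, 11, 0, 0, 0, 0.0], [0, -1, 11, 0, 0, 0, 0.0], [0, 0, 11, 0, 0, 0, 0.0], [0, 0, 11, 0, 0, 0, 0.0], [0, 0, 10, 0, 0, 0, 0.0], [0, 0, 6, 0, 0, 0, 0.0], [0, 0, 0, 0, 0, 0, 0.0]],
])

```text
clock: 18.9
tool_pos: [0.5056, 0.3314, 0.0072]
ee_rot: [0.294, -0.144, 0.944, 0.047]
ft_force: [0.2, -0.3, -0.5]
opening: 0.502
grip_force: 0.0
```

```bash
python3 -c "
from plan import *
s=robot.read_state(); print(s['ft_force'])
z=Rt(17.8,35).as_matrix()[:,2]; g=np.array([.502,.333,.006])-.019*z
go([(*g,17.8,35,.0,12)])"
```

```text
[ 0.158  -0.2986 -0.4762]
t 18.9 tcp [0.5056 0.3314 0.0072] grasp [0.4953 0.3281 0.0229] open 0.502
1 [[3,3,-1,0,0,0,0.0]]
```

Emit:
jog_arm([
  [[4, 2, -1, 0, 0, 0, 0.0], [0, 0, 0, 0, 0, 0, 0.0], [0, 0, 0, 0, 0, 0, -1], [0, 0, 0, 0, 0, 0, -1], [0, 0, 0, 0, 0, 0, -1], [0, 0, 0, 0, 0, 0, -1], [0, 0, 0, 0, 0, 0, -1], [0, 0, 0, 0, 0, 0, -1]],
])

```text
clock: 19.7
tool_pos: [0.5011, 0.3325, 0.0068]
ee_rot: [0.294, -0.144, 0.944, 0.048]
ft_force: [-0.2, 0.6, 2.0]
opening: 0.185
grip_force: 30.0
```

```bash
python3 -c "
from plan import *
s=robot.read_state(); print(s['ft_force'],s['grip_force'],s['tool_pos'])
q=s['ee_rot'];z=R.from_quat(q[[1,2,3,0]]).as_matrix()[:,2];g=np.array(s['tool_pos'])-.019*z
z2=Rt(-4,35).as_matrix()[:,2]
t=np.array([.6735,.112])-.025*np.array([.0715,.9974])-.027*np.array([.9974,-.0715]); d=np.r_[t,.0125]-.019*z2
print('place tcp',t,'grasp',d)
go([(g[0]-.02,g[1]-.005,g[2]+.10,17.8,35,-1,12),(.5,.2,.125,6,35,-1,22),(*(d-.095*z2),-4,35,-1,20,1)])
"
```

```text
[-0.1824  0.6376  1.9572] 30.001955330371857 [0.5011 0.3325 0.0068]
place tcp [0.6448 0.089 ] grasp [0.6339 0.0898 0.0281]
t 19.7 tcp [0.5011 0.3325 0.0068] grasp [0.4908 0.3292 0.0224] open 0.185
9 [[-4,0,-10,0,0,0,-1],[-5,0,-11,0,0,0,-1],[-4,1,-10,0,0,0,-1],[-5,0,-11,0,0,0,-1],[-4,0,-10,0,0,0,-1],[-5,0,-11,0,0,0,-1],[-4,0,-10,0,0,0,-1],[-5,1,-10,0,0,0,-1],[-4,0,-11,0,0,0,-1]]
6 [[1,-22,-1,1,0,2,-1],[0,-21,-1,1,0,1,-1],[0,-22,-1,1,0,2,-1],[-1,-22,0,2,0,1,-1],[-1,-21,0,1,0,2,-1],[-2,-22,1,1,0,1,-1]]
8 [[-6,-17,8,1,0,1,-1],[-7,-16,8,1,0,1,-1],[-7,-16,8,0,0,2,-1],[-7,-16,9,1,0,1,-1],[-8,-15,9,1,0,1,-1],[-8,-15,9,1,0,1,-1],[-8,-15,9,0,0,2,-1],[0,0,0,0,0,0,-1]]
```

Emit:
jog_arm([
  [[-3, 0, -5, 0, 0, 0, -1], [-6, 0, -9, 0, 0, 0, -1], [-6, 0, -9, 0, 0, 0, -1], [-6, 0, -9, 0, 0, 0, -1], [-7, 0, -9, 0, 0, 0, -1], [-6, 0, -9, 0, 0, 0, -1], [-6, 0, -9, 0, 0, 0, -1], [-7, 0, -9, 0, 0, 0, -1], [-6, 0, -9, 0, 0, 0, -1], [-3, 0, -5, 0, 0, 0, -1], [0, 0, 0, 0, 0, 0, -1]],
])

```text
clock: 20.8
tool_pos: [0.5008, 0.332, 0.1072]
ee_rot: [0.295, -0.144, 0.943, 0.048]
ft_force: [-0.1, -0.4, -0.8]
opening: 0.188
grip_force: 30.0
```

```bash
python3 -c "
from plan import *
s=robot.read_state(); print(s['ft_force'],s['grip_force'],s['opening'],s['qpos'])
z2=Rt(-4,35).as_matrix()[:,2]; d=np.array([.6339,.0898,.0281])
go([(.51,.2,.115,6,35,-1,22),(*(d-.095*z2),-4,35,-1,20,1)])
"
```

```text
[-0.1324 -0.4306 -0.8114] 29.994750022888184 0.18849657302281322 [-0.7218  0.621  -0.111   2.3282  2.3719  0.4864 -1.2573]
t 20.8 tcp [0.5008 0.332  0.1072] grasp [0.4905 0.3287 0.1228] open 0.188
7 [[3,-19,-1,1,0,1,-1],[3,-18,0,1,0,2,-1],[2,-19,0,1,0,1,-1],[1,-19,0,1,0,1,-1],[2,-19,0,1,0,2,-1],[0,-19,1,1,0,1,-1],[0,-19,1,1,0,1,-1]]
8 [[-6,-16,6,1,0,1,-1],[-6,-17,6,1,0,1,-1],[-7,-16,6,0,0,2,-1],[-7,-15,7,1,0,1,-1],[-7,-16,7,1,0,1,-1],[-7,-15,6,1,0,1,-1],[-8,-15,8,1,0,1,-1],[0,0,0,0,0,0,-1]]
```

Emit:
jog_arm([
  [[2, -12, -1, 1, 0, 1, -1], [3, -18, 0, 1, 0, 2, -1], [2, -19, 0, 1, 0, 1, -1], [1, -19, 0, 1, 0, 1, -1], [2, -19, 0, 1, 0, 2, -1], [1, -19, 1, 1, 0, 1, -1], [0, -19, 1, 1, 0, 1, -1], [-3, -17, 3, 0, 0, 0, -1]],
])

```text
clock: 21.6
tool_pos: [0.5244, 0.1894, 0.0975]
ee_rot: [0.297, -0.051, 0.953, 0.012]
ft_force: [-0.3, 0.4, -1.0]
opening: 0.189
grip_force: 30.0
```

Emit:
jog_arm([
  [[-4, -13, 4, 1, 0, 1, -1], [-6, -17, 6, 1, 0, 1, -1], [-7, -16, 6, 0, 0, 2, -1], [-7, -15, 7, 1, 0, 1, -1], [-7, -16, 7, 1, 0, 1, -1], [-7, -10, 6, 1, 0, 1, -1], [-6, -6, 6, 1, 0, 1, -1], [0, 0, 0, 0, 0, 0, -1]],
])

```text
clock: 22.4
tool_pos: [0.59, 0.0999, 0.0892]
ee_rot: [0.299, 0.031, 0.954, -0.016]
ft_force: [0.1, 0.9, -0.5]
opening: 0.185
grip_force: 30.0
```

```bash
python3 -c "
from plan import *
s=robot.read_state(); print(s['ft_force'],s['grip_force'],s['opening'],s['qpos'])
z2=Rt(-4,35).as_matrix()[:,2]; d=np.array([.6339,.0898,.0281])
go([(*(d-.085*z2),-4,35,-1,12,1),(*d,-4,35,-1,11,1)])
a=robot.camera('scene');b=robot.camera('top')
cv2.imwrite('pics/s7.png',np.hstack([cv2.resize(a[160:380,120:340],None,fx=1.8,fy=1.8),cv2.resize(b[120:306,210:390],None,fx=396/186,fy=396/186)]))
"
```

```text
[ 0.0617  0.8617 -0.4936] 29.994860887527466 0.18516354527731804 [-0.3364  0.6631 -0.0558  2.3484  2.5209  0.5133 -1.3653]
t 22.4 tcp [0.59   0.0999 0.0892] grasp [0.5792 0.1008 0.1048] open 0.185
2 [[-1,-7,10,-1,0,0,-1],[0,0,0,0,0,0,-1]]
9 [[0,0,11,0,0,0,-1],[0,0,10,0,0,0,-1],[0,0,11,0,0,0,-1],[0,0,10,0,0,0,-1],[0,0,11,0,0,0,-1],[-1,0,10,0,0,0,-1],[0,0,11,0,0,0,-1],[0,-1,11,0,0,0,-1],[0,0,0,0,0,0,-1]]
```

View pics/s7.png

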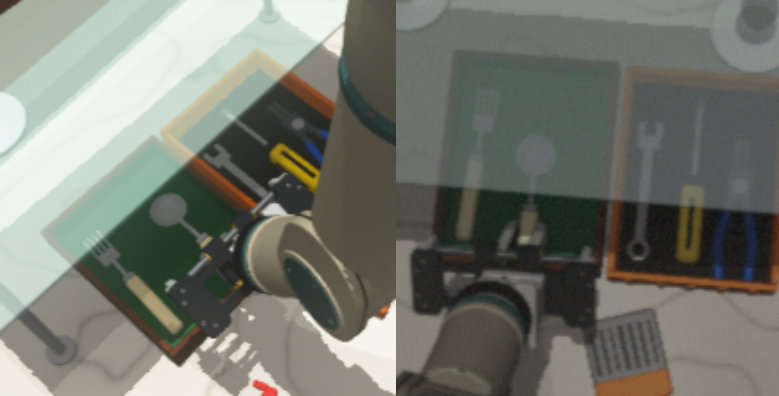

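Pliers, screwdriver and spanner lie side by side in the tool tray. The spoon is over the cutlery tray to the right of the fork, so I lower it.

Emit:
jog_arm([
  [[-1, -7, 9, 0, 0, 0, -1], [0, 0, 11, 0, 0, 0, -1], [0, 0, 10, 0, 0, 0, -1], [0, 0, 11, 0, 0, 0, -1], [0, 0, 10, 0, 0, 0, -1], [0, 0, 11, 0, 0, 0, -1], [-1, 0, 10, 0, 0, 0, -1], [0, 0, 10, 0, 0, 0, -1], [0, 0, 7, 0, 0, 0, -1], [0, 0, 0, 0, 0, 0, -1]],
])

```text
clock: 23.5
tool_pos: [0.6415, 0.0884, 0.0171]
ee_rot: [0.299, 0.03, 0.954, -0.016]
ft_force: [0.2, 1.2, 1.5]
opening: 0.19
grip_force: 30.0
```

```bash
python3 -c "
from plan import *
s=robot.read_state(); print(s['ft_force'],s['grip_force'],s['opening'])
go([(.6339,.0898,.0285,-4,35,-1,10)])"
```

```text
[0.202  1.2393 1.5229] 30.00163435935974 0.189767570567324
t 23.5 tcp [0.6415 0.0884 0.0171] grasp [0.6307 0.0893 0.0327] open 0.19
1 [[0,1,5,-1,0,1,-1]]
```

Emit:
jog_arm([
  [[0, 0, 2, 0, 0, 0, -1], [0, 0, 2, 0, 0, 0, -1], [0, 0, 0, 0, 0, 0, -1]],
])

```text
clock: 23.8
tool_pos: [0.6424, 0.0881, 0.0137]
ee_rot: [0.298, 0.03, 0.954, -0.016]
ft_force: [-1.4, -0.2, 2.2]
opening: 0.187
grip_force: 30.0
```

Emit:
jog_arm([
  [[0, 0, 0, 0, 0, 0, -0.2], [0, 0, 0, 0, 0, 0, -0.2], [0, 0, 0, 0, 0, 0, -0.2], [0, 0, -6, 0, 0, 0, -0.2], [0, 0, -12, 0, 0, 0, -0.2], [0, 0, -16, 0, 0, 0, -0.2], [0, 0, -18, 0, 0, 0, -0.2], [0, 0, -18, 0, 0, 0, -0.2], [0, 0, -18, 0, 0, 0, -0.2], [0, 0, -18, 0, 0, 0, -0.2], [0, 0, -18, 0, 0, 0, -0.2]],
])

```text
clock: 24.9
tool_pos: [0.5709, 0.0943, 0.117]
ee_rot: [0.298, 0.03, 0.954, -0.016]
ft_force: [0.8, 0.1, -0.3]
opening: 0.396
grip_force: 0.0
```

Emit:
jog_arm([
  [[10, 0, -20, 0, 0, 0, -0.2], [20, 0, -30, 0, 0, 0, -0.2], [20, 0, -30, 0, 0, 0, -0.2], [20, 0, -30, 0, 0, 0, -0.2], [0, 0, 0, 0, 0, 0, -0.2]],
])

```text
clock: 25.4
tool_pos: [0.524, 0.1196, 0.1311]
ee_rot: [0.299, 0.027, 0.954, -0.007]
ft_force: [-0.4, 0.5, -0.6]
opening: 0.397
grip_force: 0.0
```

```bash
python3 -c "
from h import *
a=robot.camera('scene');b=robot.camera('top')
cv2.imwrite('pics/s8.png',np.hstack([cv2.resize(a[160:380,120:340],None,fx=1.8,fy=1.8),cv2.resize(b[120:306,210:410],None,fx=396/186,fy=396/186)])[:,:800])
"
```

```text
(no output)
```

View pics/s8.png

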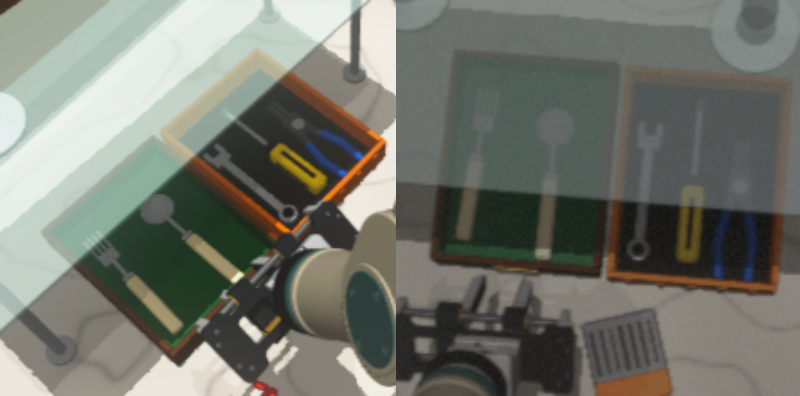

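All items appear to lie flat. The spoon's handle end (top crop (543,257)) and the pliers' grips (733,275) come close to the front walls, so I measure them.

```bash
python3 -c "
from h import *
k=396/186
S=lambda x,y:(120+x/1.8,160+y/1.8)
T=lambda x,y:(210+(x-396)/k,120+y/k)
P={'spoon end':(S(240,277),T(543,258)),'spoon bowl':(S(157,209),T(555,127)),
'pl tip':(S(268,92),T(742,142)),'pl gripL':(S(331,175),T(718,277)),'pl gripR':(S(355,160),T(749,277)),
'drv end':(S(315,187),T(689,261)),'drv tip':(S(224,111),T(699,100))}
ex=np.array([.9974,-.0715]);ey=np.array([.0715,.9974])
for n,(a,b) in P.items():
  X,e=tri(a,b); O=np.array([.6735,.112]) if 's'==n[0] else np.array([.659,-.086]); z=.015 if n[0]!='d' else .02
  f=lambda c,u:(lambda d:np.array([d@ex,d@ey]))(plane(c,[u],z)[0,:2]-O)
  d=X[:2]-O; print(n,'tray xy',d@ex,d@ey,'z',X[2],'err',round(e,1),'| planes',f('scene',a),f('top',b))
"
```

```text
spoon end tray xy -0.1030231061896886 -0.02835905142737768 z 0.02134921881257501 err 1.8 | planes [-0.0999 -0.0292] [-0.103  -0.0281]
spoon bowl tray xy 0.05171643678367795 -0.026163745875728856 z 0.012567645799136384 err 0.2 | planes [ 0.0504 -0.0257] [ 0.0512 -0.0264]
pl tip tray xy 0.04362652731849537 -0.04179340668867649 z 0.05798776928784999 err 6.6 | planes [ 0.07   -0.0597] [ 0.0517 -0.0457]
pl gripL tray xy -0.09721161888889028 -0.02440536437413049 z 0.009356598773104408 err 22.8 | planes [-0.0896 -0.0161] [-0.1074 -0.0306]
pl gripR tray xy -0.0984664551344163 -0.06391617166550408 z 0.0015170561634570423 err 9.9 | planes [-0.099  -0.0554] [-0.1044 -0.0657]
drv end tray xy -0.08674335613776914 0.006445162686716116 z 0.007189772924458271 err 9.7 | planes [-0.0874  0.0138] [-0.0926  0.0039]
drv tip tray xy 0.09533597722301439 0.006830880888546345 z 0.01680316743656113 err 3.9 | planes [0.0917 0.0071] [0.096  0.0079]
```

```bash
python3 -c "
from station import robot
print(robot.hand_in())"
```

```text
the job is handed in; nothing more can be done
None
```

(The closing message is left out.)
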